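Throw the jig's toggle clamp over centre with an extension tube

ROBOT

A 6-joint arm with a two-finger parallel gripper is mounted at the origin on the work surface. World frame = base frame: x ahead of the robot, y to its left, z up, the work surface at z = 0. Lengths are in m, angles in rad, forces in N, time in s.
With the tool pointing down it reaches from about 0.425 to 0.95 m from the base axis. Payload 14.7 kg.
Tool frame: the origin (TCP) lies midway between the tips of the shut fingers; the grasp point (between the pads) lies 19 mm behind it; z points along the fingers, y is the line along which they close (so a half turn about z gives the same grasp; the last joint's range is limited). The gripper opens to 85 mm and grips with 20 to 120 N. Pads are 22 mm wide; open, the fingers measure 114 mm over their backs; the gripper's body (76 mm by 85 mm) begins 54 mm behind the grasp point. The pads swing forward as they close: fully open they stand 13 mm farther back than shut.
Start: joints at [1.114, 0.48, 1.596, -0, 1.065, -0.047], TCP at [0.259, 0.596, 0.207] pointing down, gripper open.
Joint ranges: [-2.75, 2.75], [-0.82, 2.05], [0.23, 2.67], [-1.56, 4.7], [0.09, 2.69], [-2.92, 2.92]. Speed limits (rad/s): [1.89, 1.89, 2.39, 3.01, 3.01, 3.01].

INTERFACE

Orientations are given as a rotation vector (axis times angle).
In Python, from station import arm, viewer, models gives the robot as it stands.
- The arm moves only by the tool play_rows, never from a script. Its argument "steps" is a list of rows, each a list of 4 numbers: the shift along the tool's x, y, z in m, then the turn about the tool's z in rad. In form: [[dx, dy, dz, yaw], ...]. A call has 1 to 8 rows; each row is the pose to reach, as a shift and turn from the pose commanded when the call began, along the tool's axes at that moment; what a row does not reach only later rows make up. A row lasts 1/12 s, in which the tool goes at most 41.7 mm and 7.16 degrees, less where a joint would pass 70% of its speed; a pose out of reach is approached as far as the arm can. A call with a gripper value outside its range is refused whole. "grip" is the opening, from 0 (shut) to 1 (fully open), set as the call begins (left out, the last holds). The fingers move at their own pace and stop on an object; "force" is the grip in N (left out, the last holds). Time passes only in rows, so rows that repeat a pose let the fingers close. It gives the time, the measured TCP pose, the force, the opening and the grip force at its end, in the units of the state.
- arm.get_state(): the state, without advancing time (a new reading comes with each control period).
- viewer.grab_frame(name): name is "side" or "top" or "wrist"; returns (picture, depth): 480x640x3 uint8, blue, green, red; 480x640 float32, m along the optical axis (not along the pixel's ray), 0 where there is no reading.
- viewer.get_calibration(name): a dict with "fx", "fy", "cx", "cy" (pixels), "eye" and "orientation" of the camera in the world; the wrist camera has in their place "hand_eye" (4x4, takes a point from camera to tool coordinates, whose origin is the TCP and whose axes are the flange's). Camera axes: x right, y up, looking along -z (the intrinsics and any distortion apply to the point x, -y, -z); pixel columns grow to the right and rows downward; lengths in m; the calibration is good to about 2 mm. The wrist camera is an equidistant fisheye: a pixel r from the principal point sees the ray r / f radians off the axis. A picture is of the moment at which its call begins: read the wrist's pose just before it. get_calibration takes no time and is no camera call.
- arm.close_job(): hands the job in; it is judged then, once.
Trained networks look in the newest picture that a camera, given by its name, has taken for a name from the list of things; names that differ only in an ending like _2 or _b are one class to them, and where a whole thing is asked for, a point or a joint stands for the part that bears it (a point fixed in the world has none). Each returns a list of dicts, best first, with "conf" (0 to 1); they miss things now and then, are a little off and sometimes report something else, mostly with a low value. They report only what shows in the picture. A call takes as long as a camera call. They do not tell look-alikes from the thing itself.
- models.search_frame(camera, label): "location" ([x, y, z] in m, in world coordinates, good to about 4 mm: the middle of the surface that is visible of it).
- models.trace(camera, label): "region" (480x640 bool, what is visible of it).
- models.pinpoint(camera, label): "location" ([x, y, z] in m, in world coordinates, good to about 4 mm: a listed point, or the origin of a listed thing).
The state is a dict: "t": time; "joint_positions": joint angles; "joint_vel": joint speeds; "joint_efforts": joint torques, N m; "ee_pos": TCP position; "eef_rot": TCP orientation; "contact_force": force on the tool from outside, world axes, zero at the start; "torque": the same for the moment, N m; "grip_width": finger opening in m; "finger_force": force on a finger pad.
Only numpy, scipy, OpenCV 4.12 (cv2) and the standard library are available. Lean on these libraries where they do the work, as an engineer would, in place of code of your own. Each camera call takes 0.05 s, during which the arm holds its last target. There are 200 camera calls.

TASK

Clamp the board in the jig: slip the steel extension tube over the clamp's short handle until it is fully home against the collar, and with it swing the handle past the dead point until the clamp rests on its stop and holds the board against the fence. Then draw the tube off and lay it gently flat on the bench, clear of the jig. Work the clamp only through the tube, keep the hand off the jig and the clamp, push no harder than the throw needs and do not wrench the handle against its stop, and leave the other things alone.

Things in the scene. Friction and masses are not known exactly. Their poses are not given: they have to be found in the camera images.
- jig: Fixed plywood base, 18 mm thick, with a flat-mounted toggle clamp. Origin on the bench under the clamp's vertical pivot; x = direction the clamp pushes (away from the robot), z up. Base x -45 to 190, y -120 to 120 mm. Fence across the far end: near face x 144, top 63 mm above the bench. Steel guide block x 66 to 76, 56 mm high; plunger along x at height 40. Pivot hub 30 mm across, top 70 mm high.
- handle (a joint): Handle angle about the pivot, rad, counter-clockwise from above: 0 open (start), dead point 1.20, stop 1.24 (stays unheld). At q it points to pi - 0.7 + q from the jig's x axis: towards the robot, left when open, right when clamped. A spring swings it back open before the dead point: torque 0 at 0, 1.8 N m near 0.6, 0 at 1.20; beyond, it pulls on to the stop with 0.2 N m.
- handle_collar (a point): Centre of the outer face of the handle's collar (28 mm across), 35 mm from the pivot axis, 60 mm above the bench. Its x axis points out along the handle, z up. The tube is fully home when its mouth touches this face. The clamp takes no more than 60 N from the tube; wedging the tube askew on the handle, or driving on once it is on its stop, soon passes that.
- handle_tip (a point): Outer end of the handle: a round steel stub 12 mm in diameter, level, 60 mm above the bench, 85 mm from the pivot axis, 50 mm beyond the collar's face; the last 8 mm taper to 6 mm diameter. Same axes as handle_collar.
- tube: Loose square steel tube, 200 long, 28 x 28 mm outside, bore 22 x 22, about 0.35 kg evenly spread, flat on the bench. Origin: centre of its underside; x axis along it to the open mouth, z up. The other end (60 mm) has a black rubber cover and is closed. The bore has 5 mm play all round on the handle, so the handle lags the tube by 0.05 to 0.2 rad when pushed.
- tube_mouth (a point): Centre of the tube's open mouth, on its axis, 100 mm from the tube's middle, 14 mm above its underside; same axes as the tube.
- board: Loose pale board 45 x 300 x 38 mm on the jig's base (18 mm above the bench) between the clamp's nose and the fence, long side along the fence, starting 3 to 8 mm short of it; the nose pushes it home when the clamp is thrown. Origin: centre of its underside, at jig x = 121.5 mm when against the fence. x axis across its width.
- glue: Bystander: white glue bottle, 60 mm diameter, 170 mm tall, origin at the centre of its base.
- tape: Bystander: grey tape measure 75 x 45 x 70 mm standing on the bench, origin at the centre of its underside.
- offcut: Bystander: wooden offcut 90 x 65 x 38 mm, origin at the centre of its underside.
- nose: Round rubber nose of the clamp's plunger, 24 mm across, 10 thick, 40 mm above the bench on the jig's x axis; sprung, it pushes the board with about 10 N once clamped. Origin on the bench level under its rear face; moves 17 mm along the jig's x.
Mind the look-alikes: they are no part of the job. There is more than one size of the tube; the job needs the smaller.

How it is judged:
On the way, in this order (a step that is already met when the one before it is completed fails the run):
1. the tube is fully home on the handle (mouth within 8 mm of the collar) while the clamp is still open (distance between tube_mouth and handle_collar below 0.008 m and angle between the x axis of tube_mouth and the x axis of handle_collar, either way round below 0.15 rad and value of joint handle below 0.3 rad), for 0.2 s.
2. the handle is on its stop past the dead point with the tube still on it (value of joint handle above 1.225 rad and distance between tube_mouth and handle_collar below 0.025 m), for 0.1 s.
At the end, for the whole second after the job is handed in: Handle on its stop past the dead point (over 1.225 rad); board square against the fence (within 3 mm, 0.02 rad), pressed by the nose with over 3 N; tube at rest flat on the bench (underside within 6 mm, tilt under 0.05 rad), not touching the jig or clamp (value of joint handle above 1.225 rad and x of board in the frame of jig above 0.1185 m and angle between the x axis of board and the x axis of jig, either way round below 0.02 rad and contact force between nose and board above 3 N and height (world z) of tube below 0.006 m and angle between tube's own z axis and vertical below 0.05 rad and contact force between tube and jig below 0.1 N and linear speed of tube below 0.02 m/s).
It fails at once if the hand or arm touches the jig, clamp or board (contact force between any of the fingers, the arm and jig above 1 N or contact force between any of the fingers, the arm and board above 1 N).
It fails at once if the tube presses on the clamp or jig with more than 60 N (contact force between tube and jig above 60 N).
It fails at once if the tube is dropped or flung (faster than 1.2 m/s) (linear speed of tube above 1.2 m/s).
It fails at once if a bystander is moved by more than 15 mm (distance of any of glue, tape, offcut from where it was at the start of the episode above 0.015 m).
It also fails if it takes over 72 s, if anything falls off the work surface, if the arm or the gripper's body presses on something with over 40 N, if the wrist force passes 120 N, or if a joint passes its speed limit or range.

## Working session

There is one attempt and no reset: what is moved stays moved. The work goes in short steps, Python scripts to look and compute and a tool call to move; the robot and the scene stay as the last step left them, time stands still between calls to the robot, and variables do not carry over. Pictures are saved under pics/ and viewed, at most 10 in all, crops included, and the job is handed in when it is done.

Besides the shell and the picture viewer there is one more tool, called as a command line: name --pt "numbers of a row" for each row, then --argument value for the rest. play_rows: Moves the arm, as the interface text tells. Its arguments: {"type":"object","properties":{"steps":{"type":"array","items":{"type":"array","items":{"type":"number"}}},"grip":{"type":"number"},"force":{"type":"number"}},"required":["steps"]}

```bash
mkdir -p pics; ls
cat > h.py <<'E'
import numpy as np, cv2
from scipy.spatial.transform import Rotation as R
from station import arm, viewer, models
def cam(n):
    c=viewer.get_calibration(n); return c
E
python3 - <<'E'
from h import *
s=arm.get_state(); print(s)
for n in("side","top"):
    c=viewer.get_calibration(n); print(n,c)
    p,d=viewer.grab_frame(n); cv2.imwrite(f"pics/{n}0.png",p); np.save(f"{n}0.npy",d)
    for l in("jig","handle_collar","handle_tip","tube","tube_mouth","board","glue","tape","offcut","nose"):
        print(n,l,[(np.round(r["location"],3).tolist(),round(r["conf"],2)) for r in models.pinpoint(n,l)])
print(viewer.get_calibration("wrist"))
E
```

```text
pics
{'t': 0.0, 'joint_positions': array([ 1.11439036e+00,  4.80815312e-01,  1.59685145e+00, -2.36792683e-05,
        1.06508963e+00, -4.65928851e-02]), 'joint_vel': array([ 0.00191609,  0.00020018, -0.0004565 , -0.00091847,  0.00121984,
       -0.00108922]), 'joint_efforts': array([-4.68903036e-04, -9.50631309e+01, -4.30182552e+01,  1.80122430e-05,
        1.23517829e-02,  1.04256524e-04]), 'ee_pos': array([0.25878176, 0.59580318, 0.20619148]), 'eef_rot': array([-6.39165026e-01, -3.07560982e+00,  1.77843669e-03]), 'contact_force': array([0.3138296 , 0.42523164, 0.10927561]), 'torque': array([-0.07330511, -0.00418452,  0.01254981]), 'finger_force': 0.0, 'grip_width': 0.08511425170292944}
side {'fx': 457.6718753433346, 'fy': 457.6718753433346, 'cx': 313.3392129017808, 'cy': 240.09508839992012, 'eye': array([ 0.21956471, -0.81038826,  0.78080892]), 'orientation': array([ 0.85541194, -0.19137759, -0.36461433])}
side jig [([0.63, -0.012, -0.002], 0.71), ([0.447, 0.42, -0.003], 0.43)]
side handle_collar [([0.605, 0.013, 0.061], 0.54)]
side handle_tip [([0.575, 0.057, 0.057], 0.52)]
side t
[... 847 characters left out ...]
top board [([0.746, -0.011, 0.016], 0.66), ([0.536, -0.302, 0.016], 0.3)]
top glue [([0.444, 0.42, -0.006], 0.81)]
top tape [([0.611, 0.441, -0.002], 0.9)]
top offcut [([0.623, -0.453, -0.002], 0.78)]
top nose [([0.706, -0.025, 0.001], 0.54)]
{'fx': 371.64829954431775, 'fy': 371.64829954431775, 'cx': 323.9686844843019, 'cy': 243.64731072739355, 'hand_eye': array([[ 5.97084567e-04,  9.57438350e-01,  2.88637229e-01,
         7.24532519e-02],
       [ 9.99999339e-01, -2.88139838e-04, -1.11284342e-03,
        -1.15895921e-03],
       [-9.82311083e-04,  2.88637703e-01, -9.57437889e-01,
        -1.67359678e-01],
       [ 0.00000000e+00,  0.00000000e+00,  0.00000000e+00,
         1.00000000e+00]])}
```

View pics/top0.png

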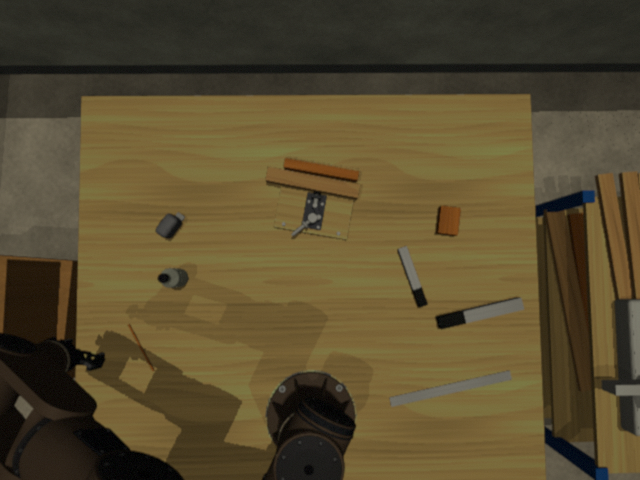

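View pics/side0.png

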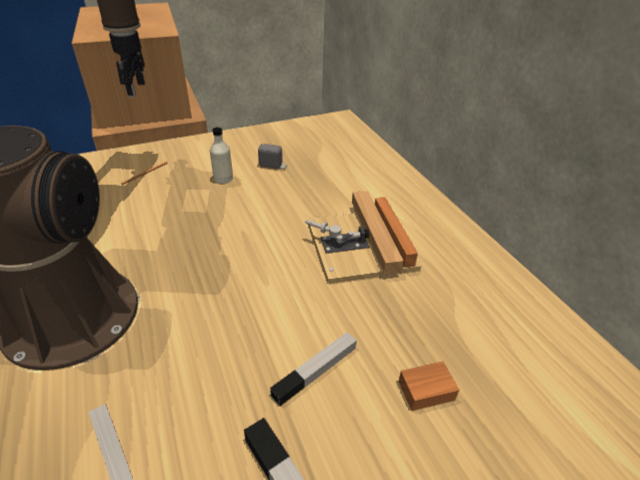

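Candidate tubes in the top view are A at (412,277), B at (480,312) and a plain strip at (450,388). A looks the smaller, with a black cover, so I'll measure both and confirm with a crop.

```bash
cat >> h.py <<'E'
def cloud(n,d,m=None):
    c=viewer.get_calibration(n)
    v,u=np.nonzero((d>0) if m is None else (m&(d>0))); z=d[v,u]
    P=np.c_[(u-c["cx"])/c["fx"]*z,-(v-c["cy"])/c["fy"]*z,-z]
    return R.from_rotvec(c["orientation"]).apply(P)+c["eye"],u,v
def proj(n,p):
    c=viewer.get_calibration(n); q=R.from_rotvec(c["orientation"]).inv().apply(np.atleast_2d(p)-c["eye"])
    return np.c_[c["cx"]+c["fx"]*q[:,0]/-q[:,2], c["cy"]-c["fy"]*q[:,1]/-q[:,2]]
E
python3 - <<'E'
from h import *
for n in("top","side"):
    p=cv2.imread(f"pics/{n}0.png"); d=np.load(f"{n}0.npy")
    viewer.grab_frame(n)
    for l in("tube","board","jig","glue","tape"):
        for r in models.trace(n,l):
            P,u,v=cloud(n,d,r["region"])
            if len(P)<20 or r["conf"]<.3: continue
            zt=np.percentile(P[:,2],90)
            Q=P[abs(P[:,2]-zt)<.006]
            b=cv2.minAreaRect((Q[:,:2]*1000).astype(np.float32))
            print(n,l,round(r["conf"],2),"ztop",zt.round(4),"rect",np.round(b[0],1),np.round(b[1],1),round(b[2],1),len(Q))
d=np.load("top0.npy");P,u,v=cloud("top",d)
q=(abs(P[:,0]-.5)<.1)&(abs(P[:,1]-.2)<.1); print("bench z",np.median(P[q,2]))
p=cv2.imread("pics/top0.png")
a=cv2.resize(p[235:340,380:535],None,fx=4,fy=4,interpolation=cv2.INTER_CUBIC);cv2.imwrite("pics/c1.png",a)
E
```

```text
top tube 0.87 ztop 0.0417 rect [ 322.2 -542.4] [ 41.1 273.8] 12.6 799
top tube 0.78 ztop 0.0315 rect [ 439.4 -330. ] [194.5  29.8] 19.0 388
top tube 0.63 ztop 0.0712 rect [609.6 444.7] [39.8 69.1] 52.7 226
top tube 0.52 ztop 0.0713 rect [608.4   9.3] [26.8 84.3] 44.7 97
top board 0.59 ztop 0.0593 rect [743.3 -12.9] [298.8  45.5] 78.3 933
top jig 0.89 ztop 0.0634 rect [711.  -48.2] [240.7 228.4] 6.4 795
top glue 0.86 ztop 0.1685 rect [447.4 419.7] [24.5 22.9] 54.2 66
top tape 0.64 ztop 0.0711 rect [609.6 444.7] [39.8 69.1] 52.7 226
side tube 0.83 ztop 0.0286 rect [ 440.7 -333.4] [202.5  31.8] 18.2 1393
side tube 0.57 ztop 0.0398 rect [ 305.3 -471.9] [ 41.2 124.1] 12.1 1688
side board 0.62 ztop 0.0556 rect [736.  -15.1] [304.1  61.2] 77.8 1285
side jig 0.63 ztop 0.0612 rect [682.2 -26.9] [243.4 236.3] 79.9 920
side glue 0.66 ztop 0.1446 rect [447.3 412.8] [15.  23.9] 89.1 36
side tape 0.89 ztop 0.0666 rect [611.2 441.3] [44.3 67.7] 48.1 146
bench z -0.0006789591859721611
```

View pics/c1.png

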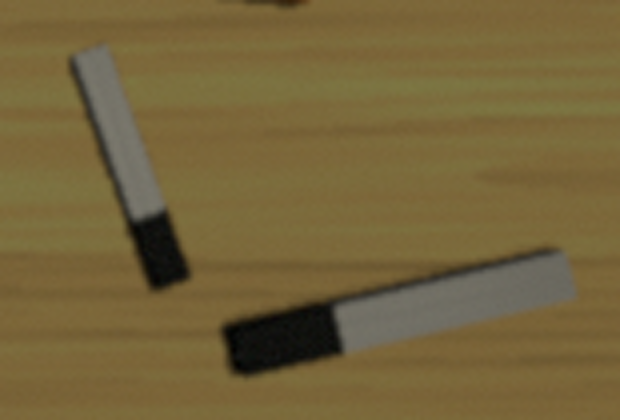

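The crop shows tube A from (90,50) to (170,285), mouth up-left and black cover at the lower end. It measures 28 x ~200 mm and 28 mm high. B measures 274 x 41 mm, so A is the one. Next I move over the jig for a closer wrist view.

play_rows --pt "-0.26 -0.18 -0.04 0" --pt "-0.26 -0.18 -0.04 0" --pt "-0.26 -0.18 -0.04 0" --pt "-0.26 -0.18 -0.04 0" --pt "-0.26 -0.18 -0.04 0" --pt "-0.26 -0.18 -0.04 0" --pt "-0.26 -0.18 -0.04 0" --pt "-0.26 -0.18 -0.04 0" --grip 1

```text
t: 2.37
ee_pos: [0.4272, 0.3247, 0.2475]
eef_rot: [0.64, 3.075, 0.0]
contact_force: [-0.5, 1.4, -0.2]
grip_width: 0.085
finger_force: 0.0
```

play_rows --pt "-0.26 -0.18 0 0" --pt "-0.26 -0.18 0 0" --pt "-0.26 -0.18 0 0" --pt "-0.26 -0.18 0 0" --pt "-0.26 -0.18 0 0" --pt "-0.26 -0.18 0 0" --pt "-0.26 -0.18 0 0" --pt "-0.26 -0.18 0 0"

```text
t: 3.03
ee_pos: [0.5943, 0.0552, 0.2469]
eef_rot: [0.641, 3.074, -0.001]
contact_force: [-0.4, 0.1, -0.5]
grip_width: 0.0853
finger_force: 0.0
```

play_rows --pt "-0.083 -0.06 0 0.12" --pt "-0.083 -0.06 0 0.24" --pt "-0.083 -0.06 0 0.36" --pt "-0.083 -0.06 0 0.48" --pt "-0.083 -0.06 0 0.5" --pt "-0.083 -0.06 0 0.5" --pt "-0.083 -0.06 0 0.5"

```text
t: 3.62
ee_pos: [0.6443, -0.0287, 0.2468]
eef_rot: [-1.374, -2.825, 0.0]
contact_force: [-0.4, -0.4, 0.4]
grip_width: 0.0852
finger_force: 0.0
```

```bash
cat >> h.py <<'E'
def wcloud(s,d,p,pref=None):
    c=viewer.get_calibration("wrist"); v,u=np.nonzero(d>0); z=d[v,u]
    x=u-c["cx"]; y=v-c["cy"]; r=np.hypot(x,y)+1e-9; th=r/c["fx"]
    ok=th<1.2; x,y,r,th,z,u,v=[a[ok] for a in(x,y,r,th,z,u,v)]
    t=np.tan(th)*z; C=np.c_[x/r*t,-y/r*t,-z,np.ones(len(z))]
    T=(C@c["hand_eye"].T)[:,:3]
    return R.from_rotvec(s["eef_rot"]).apply(T)+s["ee_pos"],p[v,u]
def ortho(P,col,x0,x1,y0,y1,f):
    # top-down picture: rows = -x, cols = -y ; highest point wins
    W=np.zeros((int((x1-x0)*f),int((y1-y0)*f),3),np.uint8)
    o=np.argsort(P[:,2]); P=P[o]; col=col[o]
    i=((x1-P[:,0])*f).astype(int); j=((y1-P[:,1])*f).astype(int)
    k=(i>=0)&(i<W.shape[0])&(j>=0)&(j<W.shape[1]); W[i[k],j[k]]=col[k]; return W
E
python3 - <<'E'
from h import *
s=arm.get_state(); p,d=viewer.grab_frame("wrist"); cv2.imwrite("pics/w1.png",p); np.savez("w1.npz",d=d,p=p,e=s["ee_pos"],r=s["eef_rot"])
for l in("jig","handle_collar","handle_tip","board","nose"):
    print(l,[(np.round(r["location"],4).tolist(),round(r["conf"],2)) for r in models.pinpoint("wrist",l)])
P,c=wcloud(s,d,p)
k=(abs(P[:,0]-.64)<.2)&(abs(P[:,1])<.2)
Z=P[k]
print(np.histogram(Z[:,2],bins=np.arange(-.01,.09,.004)))
h=Z[(Z[:,2]>.064)&(np.hypot(Z[:,0]-.627,Z[:,1]+.012)<.05)]
b=cv2.minAreaRect((h[:,:2]*1000).astype(np.float32)); print("hub/high",b,len(h),h[:,2].max())
# stub points: z>.055, outside hub
e=Z[(Z[:,2]>.05)&(Z[:,0]<.60)&(Z[:,1]>.0)]
b=cv2.minAreaRect((e[:,:2]*1000).astype(np.float32)); print("stub",b,len(e),e[:,2].max())
m,ev=e[:,:2].mean(0),np.linalg.svd(e[:,:2]-e[:,:2].mean(0))[2][0] if len(e)<5000 else 0
print(m,np.degrees(np.arctan2(ev[1],ev[0])))
E
```

```text
jig [([0.631, -0.0119, -0.0024], 0.65)]
handle_collar [([0.6277, -0.0169, -0.0008], 0.51)]
handle_tip [([0.5741, 0.0553, 0.0564], 0.68)]
board [([0.7402, -0.0141, 0.0157], 0.57)]
nose [([0.7091, -0.023, -0.0047], 0.71)]
(array([    0,   210, 54719,  1100,     0,     0,  7291, 13807,  2604,
         345,   280,   375,   621,   793,  1240,   991, 11319,   815,
        5421,   580,   574,    33,     0,     0]), array([-0.01 , -0.006, -0.002,  0.002,  0.006,  0.01 ,  0.014,  0.018,
        0.022,  0.026,  0.03 ,  0.034,  0.038,  0.042,  0.046,  0.05 ,
        0.054,  0.058,  0.062,  0.066,  0.07 ,  0.074,  0.078,  0.082,
        0.086]))
hub/high ((627.0028076171875, -21.09954833984375), (82.44725799560547, 89.43804168701172), 73.41503143310547) 31141 0.37605362201854853
stub ((591.8634643554688, 30.939373016357422), (15.041298866271973, 54.572811126708984), 28.343568801879883) 498 0.06924212461870227
[0.58863136 0.03645813] -57.57238886592808
```

View pics/w1.png

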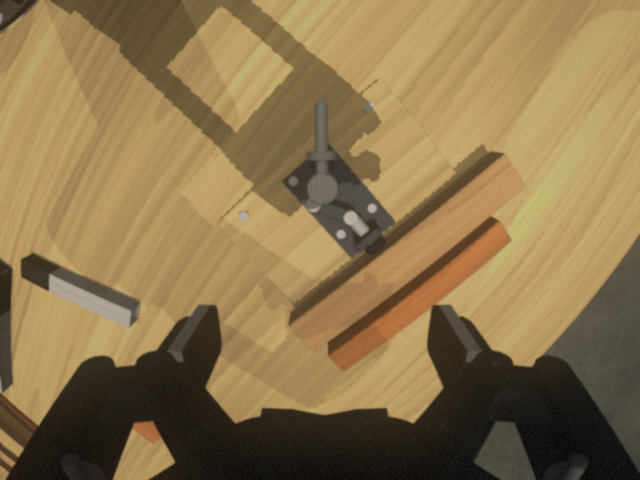

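```bash
cat >> h.py <<'E'
def wray(e,r,u,v,z):
    c=viewer.get_calibration("wrist"); x=u-c["cx"]; y=v-c["cy"]; rr=np.hypot(x,y); th=rr/c["fx"]
    D=np.array([x/rr*np.sin(th),-y/rr*np.sin(th),-np.cos(th)]); H=c["hand_eye"]; Q=R.from_rotvec(r)
    o=Q.apply(H[:3,3])+e; w=Q.apply(H[:3,:3]@D); return o+w*(z-o[2])/w[2]
E
python3 - <<'E'
from h import *
f=np.load("w1.npz"); d,p,e,r=[f[k] for k in"dper"]
W=lambda u,v,z: wray(e,r,u,v,z)
hub=W(322.5,187,.070); tip=W(321,98,.060); col=W(321,152,.060)
print("hub",hub,"tip",tip,"col",col)
for a,b in((hub,tip),(col,tip)): print(np.degrees(np.arctan2(*(b-a)[1::-1])),np.hypot(*(b-a)[:2]))
bd=[W(u,v,.056) for u,v in((498,152),(524,184),(289,323),(321,352))]
print("board corners",np.round(bd,4)); 
g=cv2.cvtColor(p,cv2.COLOR_BGR2GRAY)
for v in (105,112,120,128,136,144): print(v,g[v,306:338].tolist())
# board direction from edge pts
x=bd[0]-bd[2]; print("board long dir",np.degrees(np.arctan2(x[1],x[0])))
x=bd[1]-bd[3]; print("board long dir",np.degrees(np.arctan2(x[1],x[0])))
c=[W(u,v,.018) for u,v in((377,79),(219,221))]; x=c[0]-c[1]; print("base near edge",c,np.degrees(np.arctan2(x[1],x[0])))
s=arm.get_state()
m=cv2.resize(p[70:260,180:440],None,fx=3,fy=3,interpolation=cv2.INTER_CUBIC); cv2.imwrite("pics/w1c.png",m)
E
```

```text
hub [ 0.62851136 -0.01107154  0.07      ] tip [0.57559123 0.05400082 0.06      ] col [0.60744934 0.0134146  0.06      ]
129.11975610591557 0.0838746218962941
128.13010707121506 0.051596321472564176
board corners [[ 0.7462  0.1311  0.056 ]
 [ 0.7934  0.1278  0.056 ]
 [ 0.6923 -0.152   0.056 ]
 [ 0.7432 -0.1603  0.056 ]]
105 [109, 110, 113, 108, 110, 108, 105, 101, 99, 88, 87, 95, 101, 104, 109, 110, 104, 105, 98, 93, 92, 96, 99, 104, 103, 99, 103, 102, 104, 105, 105, 106]
112 [106, 105, 104, 104, 103, 98, 101, 99, 95, 84, 91, 96, 101, 106, 108, 108, 108, 102, 97, 90, 85, 90, 99, 102, 102, 104, 103, 105, 102, 102, 101, 103]
120 [98, 100, 99, 101, 99, 103, 101, 98, 94, 82, 90, 97, 99, 106, 112, 108, 107, 104, 98, 93, 89, 89, 101, 104, 103, 108, 112, 111, 108, 111, 113, 110]
128 [101, 100, 100, 98, 99, 101, 101, 98, 93, 83, 89, 91, 98, 103, 107, 108, 108, 104, 101, 94, 88, 95, 108, 111, 110, 108, 110, 109, 108, 106, 105, 103]
136 [100, 99, 100, 102, 101, 104, 108, 108, 97, 88, 87, 96, 102, 104, 105, 108, 108, 104, 102, 96, 92, 89, 97, 97, 103, 102, 100, 101, 99, 101, 103, 105]
144 [110, 107, 109, 108, 111, 109, 109, 107, 101, 94, 90, 96, 100, 104, 105, 110, 107, 103, 98, 96, 87, 76, 74, 85, 96, 100, 104, 107, 105, 108, 113, 110]
board long dir 79.2164859260967
board long dir 80.11678825632623
base near edge [array([0.60553995, 0.1105731 , 0.018     ]), array([ 0.56414265, -0.1178112 ,  0.018     ])] 79.72602646829029
```

View pics/w1c.png

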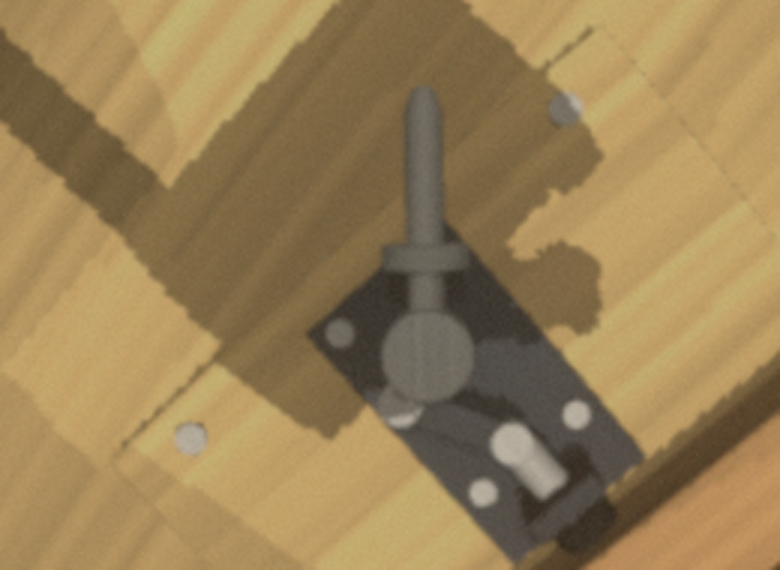

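The crop shows the handle pointing straight up the image: tip at about (321,98), collar (321,154), hub (322,189). The pivot works out at about (0.6285,-0.0115), handle direction 129.3° and jig yaw -10.4°. Now to the tube.

play_rows --pt "-0.0125 -0.039 0 -0.12" --pt "-0.025 -0.078 0 -0.24" --pt "-0.038 -0.117 0 -0.36" --pt "-0.05 -0.156 0 -0.48" --pt "-0.063 -0.195 0.01 -0.6" --pt "-0.075 -0.234 0.02 -0.72" --pt "-0.088 -0.272 0.03 -0.84" --pt "-0.1 -0.31 0.04 -0.96"

```text
t: 4.58
ee_pos: [0.474, -0.2801, 0.2127]
eef_rot: [-0.012, 3.141, -0.001]
contact_force: [0.4, -0.8, 0.0]
grip_width: 0.0849
finger_force: 0.0
```

play_rows --pt "0 0 0 -0.12" --pt "0 0 0 -0.24" --pt "0 0 0 -0.27" --pt "0 0 0 -0.27" --pt "0 0 0 -0.27"

```text
t: 5.0
ee_pos: [0.4751, -0.2789, 0.2129]
eef_rot: [-0.423, 3.113, -0.0]
contact_force: [0.4, -0.7, -0.4]
grip_width: 0.0854
finger_force: 0.0
```

```bash
cat > t.py <<'E'
from h import *
s=arm.get_state(); p,d=viewer.grab_frame("wrist"); 
X=R.from_rotvec(s["eef_rot"]).as_matrix()[:,0]; print(s["t"],s["ee_pos"],"psi",np.degrees(np.arctan2(X[1],X[0])))
P,c=wcloud(s,d,p)
k=(P[:,2]>.022)&(P[:,2]<.034)&(abs(P[:,0]-.44)<.15)&(abs(P[:,1]+.33)<.1)
Q=P[k]; b=cv2.minAreaRect((Q[:,:2]*1000).astype(np.float32)); print(b,len(Q),np.median(Q[:,2]))
cv2.imwrite("pics/w2.png",p)
for l in("tube","tube_mouth"): print(l,[(np.round(r["location"],4).tolist(),round(r["conf"],2)) for r in models.pinpoint("wrist",l)])
E
python3 t.py
```

```text
5.0 [ 0.47507435 -0.27892054  0.21285117] psi -164.5271002011826
((441.30364990234375, -358.6014404296875), (141.99124145507812, 297.3997497558594), 89.88778686523438) 6350 0.02845461582694707
tube [([0.3202, -0.5455, -0.0008], 0.86), ([0.4445, -0.3306, 0.0028], 0.56)]
tube_mouth [([0.5392, -0.3004, 0.0144], 0.9), ([0.3469, -0.6779, 0.0195], 0.75)]
```

View pics/w2.png

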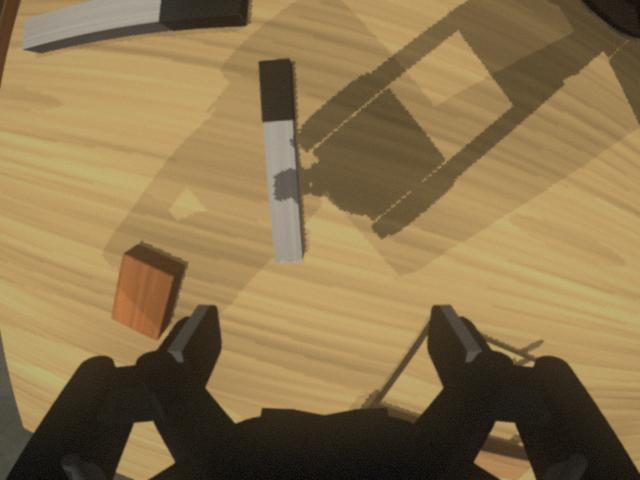

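The small tube lies centred at about (282,160), black end at (277,90), mouth at about (288,260). The big tube is at the top left, untouched.

```bash
cat > t2.py <<'E'
from h import *
s=arm.get_state(); p,d=viewer.grab_frame("wrist")
P,c=wcloud(s,d,p)
a=np.radians(18.5); D=P[:,:2]-[.44,-.3315]; al=D@[np.cos(a),np.sin(a)]; ac=D@[-np.sin(a),np.cos(a)]
k=(P[:,2]>.024)&(P[:,2]<.033)&(abs(al)<.12)&(abs(ac)<.03); Q=P[k,:2]
b=cv2.minAreaRect((Q*1000).astype(np.float32)); print(b,len(Q),np.median(P[k,2]))
m=Q.mean(0); ev=np.linalg.svd(Q-m,full_matrices=False)[2][0]; print(m,np.degrees(np.arctan(ev[1]/ev[0])))
al=(Q-m)@ev
for lo in np.arange(-.09,.1,.03):
    q=Q[abs(al-lo)<.01]; n=(q-m)@[-ev[1],ev[0]]; print(round(lo,2),n.min().round(4),n.max().round(4))
cen=np.array(b[0])/1000; X=R.from_rotvec(s["eef_rot"]).as_matrix()
t=np.array([*cen,.15])-s["ee_pos"]; print("tool shift",X.T@t)
E
python3 t2.py
```

```text
((440.98028564453125, -332.7861328125), (200.2222900390625, 30.445749282836914), 18.657485961914062) 6094 0.028448048707160514
[ 0.43769917 -0.33352853] 18.716259433286474
-0.09 -0.0155 0.0144
-0.06 -0.0151 0.0149
-0.03 -0.0147 0.014
0.0 -0.0146 0.014
0.03 -0.0144 0.0141
0.06 -0.014 0.0141
0.09 -0.0146 0.0139
tool shift [ 0.04738426 -0.04291668  0.06281236]
```

play_rows --pt "0.024 -0.021 0.02 -0.0555" --pt "0.0475 -0.043 0.04 -0.0555" --pt "0.0475 -0.043 0.07 -0.0555" --pt "0.0475 -0.043 0.1 -0.0555" --pt "0.0475 -0.043 0.13 -0.0555" --pt "0.0475 -0.043 0.16 -0.0555" --pt "0.0475 -0.043 0.16 -0.0555"

```text
t: 5.78
ee_pos: [0.4383, -0.331, 0.0482]
eef_rot: [0.509, -3.095, -0.008]
contact_force: [-3.0, 0.7, -0.6]
grip_width: 0.0851
finger_force: 0.0
```

```bash
cat > st.py <<'E'
from h import *
s=arm.get_state(); X=R.from_rotvec(s["eef_rot"]).as_matrix()
print(s["t"],s["ee_pos"].round(4),"psi",np.degrees(np.arctan2(X[1,0],X[0,0])).round(2),"tilt",X[:,2].round(4),s["contact_force"].round(1),s["torque"].round(2),s["grip_width"].round(4),s["joint_positions"].round(2))
def to(x,y,z): print("shift",(X.T@(np.array([x,y,z])-s["ee_pos"])).round(4))
E
python3 -c "
from st import *
to(.441,-.333,.001)"
```

```text
Traceback (most recent call last):
  File "st.py", line 3, in <module>
    print(s["t"],s["ee_pos"].round(4),"psi",np.degrees(np.arctan2(X[1,0],X[0,0])).round(2),"tilt",X[:,2].round(4),s["contact_force"].round(1),s["torque"].round(2),s["grip_width"].round(4),s["joint_positions"].round(2))
                                                                                                                                                                   ^^^^^^^^^^^^^^^^^^^^^
AttributeError: 'float' object has no attribute 'round'
```

```bash
sed -i 's/s\["grip_width"\].round(4)/round(s["grip_width"],4)/' st.py
python3 -c "
from st import *
to(.441,-.333,.001)"
```

```text
5.7833 [ 0.4383 -0.331   0.0482] psi -161.31 tilt [-0.0053  0.0045 -1.    ] [-3.   0.7 -0.6] [ 0.02  0.05 -0.01] 0.0851 [-0.7   0.56  1.96 -0.    0.63 -2.6 ]
shift [-0.0021 -0.003   0.0472]
```

play_rows --pt "0 0 0.015 0" --pt "0 0 0.03 0" --pt "0 0 0.04 0" --pt "0 0 0.047 0" --pt "0 0 0.047 0" --pt "0 0 0.047 0"

```text
t: 6.28
ee_pos: [0.441, -0.3332, 0.0063]
eef_rot: [-0.511, 3.1, -0.0]
contact_force: [-0.2, -0.1, 0.5]
grip_width: 0.0856
finger_force: 0.0
```

```bash
python3 -c "
from st import *
to(.441,-.333,.001)"
```

```text
6.2833 [ 0.441  -0.3332  0.0063] psi -161.28 tilt [ 1.e-04 -1.e-04 -1.e+00] [-0.2 -0.1  0.5] [-0.01  0.01  0.  ] 0.0856 [-0.7   0.63  1.97 -0.    0.54 -2.6 ]
shift [-0.0001  0.0002  0.0053]
```

play_rows --pt "0 0 0.005 0" --pt "0 0 0.005 0" --pt "0 0 0.005 0"

```text
t: 6.53
ee_pos: [0.4409, -0.3332, 0.001]
eef_rot: [-0.511, 3.1, -0.0]
contact_force: [0.4, -0.1, -0.3]
grip_width: 0.0851
finger_force: 0.0
```

play_rows --pt "0 0 0 0" --pt "0 0 0 0" --pt "0 0 0 0" --pt "0 0 0 0" --pt "0 0 0 0" --pt "0 0 0 0" --pt "0 0 0 0" --pt "0 0 0 0" --grip 0 --force 110

```text
t: 7.2
ee_pos: [0.4407, -0.333, 0.0014]
eef_rot: [-0.511, 3.1, 0.0]
contact_force: [-3.4, 4.4, 16.1]
grip_width: 0.0219
finger_force: 107.6
```

play_rows --pt "0 0 0 0" --pt "0 0 -0.01 0" --pt "0 0 -0.02 0" --pt "0 0 -0.035 0" --pt "0 0 -0.05 0" --pt "0 0 -0.05 0" --pt "0 0 -0.05 0"

```text
t: 7.78
ee_pos: [0.4413, -0.3336, 0.0516]
eef_rot: [-0.511, 3.098, -0.002]
contact_force: [0.0, -0.1, -3.8]
grip_width: 0.0214
finger_force: 108.4
```

```bash
python3 st.py
```

```text
7.7833 [ 0.4413 -0.3336  0.0516] psi -161.28 tilt [ 0.0016 -0.0013 -1.    ] [ 0.  -0.1 -3.8] [ 0.02 -0.01  0.06] 0.0214 [-0.7   0.55  1.95  0.    0.63 -2.6 ]
```

Run:
```python
from h import *
s=arm.get_state()
p,d=viewer.grab_frame("side")
c=proj("side",[s["ee_pos"]])[0].astype(int); print(c)
P,u,v=cloud("side",d); 
a=p[c[1]-70:c[1]+60,c[0]-90:c[0]+90]; cv2.imwrite("pics/s2.png",cv2.resize(a,None,fx=4,fy=4,interpolation=cv2.INTER_CUBIC))
w,dw=viewer.grab_frame("wrist"); cv2.imwrite("pics/w3.png",w)
Q,_=wcloud(s,dw,w)
X=R.from_rotvec(s["eef_rot"]).as_matrix(); T=(Q-s["ee_pos"])@X
k=(abs(T[:,1])<.011)&(T[:,0]>.03)&(T[:,0]<.1)&(T[:,2]>-.06)&(T[:,2]<.03)
print(len(T[k]),np.polyfit(T[k][:,0],T[k][:,2],1))
k=(abs(T[:,1])<.03)&(T[:,0]>.03)&(T[:,0]<.1)&(T[:,2]>-.06)&(T[:,2]<.0)
for x in(.035,.05,.065,.08,.095):
    q=T[k&(abs(T[:,0]-x)<.005)]; print(x,q[:,1].min(),q[:,1].max(),np.median(q[:,2]),q[:,0].max())
print([ (np.round(r["location"],4).tolist(),r["conf"]) for n in("side",) for r in models.pinpoint(n,"tube_mouth")])
```

```text
[316 355]
10400 [-0.0019501  -0.02683404]
0.035 -0.01531614640036995 0.012497710093947493 -0.026458824238429053 0.039995381840021535
0.05 -0.0164711092046472 0.013570500754159323 -0.027166827515561404 0.05498938807014971
0.065 -0.01625005386151044 0.013355720242205665 -0.027053703470037826 0.06999939775217134
0.08 -0.016181235983166457 0.01352724303736575 -0.027003712651747173 0.08498457288205166
0.095 -0.01614061806405354 0.013575696580853058 -0.02685548454463774 0.0999867875491479
[([0.5361, -0.2996, 0.0655], 0.56)]
```

View pics/s2.png

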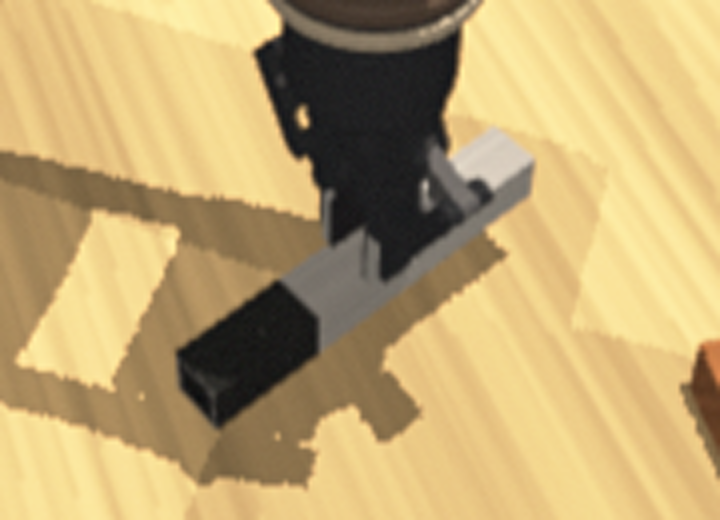

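The tube is held level at its middle, black end lower left at (250,350), mouth at upper right (520,170) in the crop. Now I carry it to a point in line with the handle.

play_rows --pt "0 0 -0.02 0" --pt "0 0.01 -0.045 0" --pt "-0.01 0.03 -0.065 0" --pt "-0.025 0.06 -0.0734 0" --pt "-0.042 0.1 -0.0734 0" --pt "-0.062 0.14 -0.0734 0" --pt "-0.083 0.18 -0.0734 0" --pt "-0.104 0.221 -0.0734 0"

```text
t: 8.6
ee_pos: [0.4659, -0.1012, 0.1236]
eef_rot: [0.51, -3.099, -0.001]
contact_force: [1.2, -0.4, -4.8]
grip_width: 0.021
finger_force: 109.1
```

play_rows --pt "-0.015 0.032 0 0.1" --pt "-0.03 0.064 0 0.22" --pt "-0.045 0.096 0 0.34" --pt "-0.06 0.128 0 0.46" --pt "-0.073 0.156 0 0.58" --pt "-0.086 0.184 0 0.7" --pt "-0.097 0.207 0 0.82" --pt "-0.104 0.221 0 0.94"

```text
t: 9.27
ee_pos: [0.4937, 0.1423, 0.1234]
eef_rot: [-0.873, -3.017, 0.0]
contact_force: [0.7, -0.6, -4.8]
grip_width: 0.0217
finger_force: 109.1
```

play_rows --pt "0 0 0 0.12" --pt "0 0 0 0.22" --pt "0 0 0 0.271" --pt "0 0 0 0.271" --pt "0 0 0 0.271" --pt "0 0 0 0.271"

```text
t: 9.77
ee_pos: [0.4938, 0.1395, 0.1237]
eef_rot: [-1.263, -2.876, 0.001]
contact_force: [-0.3, 0.3, -3.9]
grip_width: 0.0214
finger_force: 109.2
```

```bash
python3 -c "
from st import *
to(.4965,.1518,.0472)"
```

```text
9.7667 [0.4938 0.1395 0.1237] psi 132.57 tilt [-7.e-04 -2.e-04 -1.e+00] [-0.3  0.3 -3.9] [ 0.01 -0.06 -0.01] 0.0214 [ 0.22  0.4   1.99  0.    0.75 -0.53]
shift [0.0072 0.0103 0.0765]
```

play_rows --pt "0.004 0.005 0.02 0.03" --pt "0.0072 0.0103 0.04 0.0571" --pt "0.0072 0.0103 0.06 0.0571" --pt "0.0072 0.0103 0.0765 0.0571" --pt "0.0072 0.0103 0.0765 0.0571" --pt "0.0072 0.0103 0.0765 0.0571"

```text
t: 10.27
ee_pos: [0.4962, 0.1516, 0.0472]
eef_rot: [-1.346, -2.837, 0.002]
contact_force: [-0.9, -0.1, -4.3]
grip_width: 0.0216
finger_force: 109.2
```

Run:
```python
from st import *
p,d=viewer.grab_frame("side"); cv2.imwrite("pics/s3f.png",p)
w,dw=viewer.grab_frame("wrist"); np.savez("w4.npz",d=dw,p=w,e=s["ee_pos"],r=s["eef_rot"])
for n in("side","wrist","top"):
    if n=="top": viewer.grab_frame(n)
    for l in("tube_mouth","handle_tip","handle_collar"): print(n,l,[(np.round(r["location"],4).tolist(),round(r["conf"],2)) for r in models.pinpoint(n,l)])
c=proj("side",[[.575,.054,.06]])[0].astype(int); print(c)
a=cv2.resize(p[c[1]-55:c[1]+45,c[0]-70:c[0]+60],None,fx=4,fy=4,interpolation=cv2.INTER_CUBIC)
b=cv2.resize(w,(533,400)); h=np.zeros((800,533,3),np.uint8); h[:400,:520]=a; h[400:]=b; cv2.imwrite("pics/s3.png",cv2.resize(h,(400,600)))
cv2.imwrite("pics/s3.png",np.hstack([cv2.resize(a,(400,308)),cv2.resize(w,(400,308))]))
```

```text
10.2667 [0.4962 0.1516 0.0472] psi 129.23 tilt [-1.9e-03 -5.0e-04 -1.0e+00] [-0.9 -0.1 -4.3] [ 0.02 -0.05 -0.  ] 0.0216 [ 0.24  0.53  2.03 -0.    0.58 -0.45]
side tube_mouth [([0.5608, 0.0749, 0.0603], 0.6)]
side handle_tip [([0.5739, 0.0575, 0.061], 0.5)]
side handle_collar [([0.606, 0.0169, 0.0621], 0.76), ([0.4474, 0.4206, -0.0008], 0.42)]
wrist tube_mouth []
wrist handle_tip []
wrist handle_collar []
top tube_mouth [([0.3495, -0.6823, 0.0207], 0.96), ([0.5555, 0.0735, 0.0607], 0.71)]
top handle_tip [([0.5748, 0.055, 0.0582], 0.65)]
top handle_collar [([0.6069, 0.0132, 0.0593], 0.69)]
[304 220]
```

View pics/s3.png

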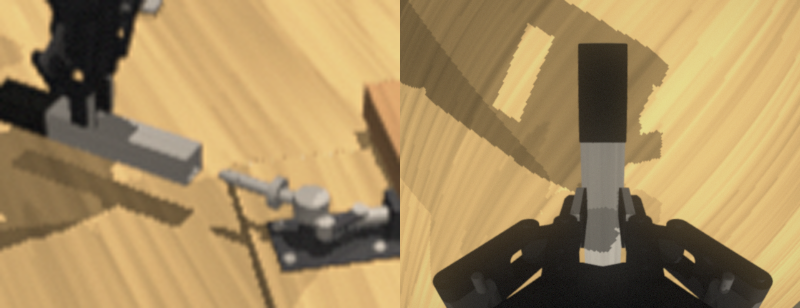

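The side crop (left) shows the mouth at (190,165) and handle tip at (222,175), in line, about 20 mm apart. Sliding on.

play_rows --pt "-0.006 0 0 0" --pt "-0.013 0 0 0" --pt "-0.02 0 0 0" --pt "-0.027 0 0 0" --pt "-0.034 0 0 0" --pt "-0.041 0 0 0" --pt "-0.045 0 0 0" --pt "-0.045 0 0 0"

```text
t: 11.53
ee_pos: [0.526, 0.1162, 0.0476]
eef_rot: [1.349, 2.837, 0.0]
contact_force: [-0.7, -0.4, -4.7]
grip_width: 0.0217
finger_force: 109.2
```

Run:
```python
from st import *
print("rho",np.hypot(s["ee_pos"][0]-.6295,s["ee_pos"][1]+.0107), "lat", X[:,1]@(s["ee_pos"]-[.6295,-.0107,0]))
for n in("side","top"):
    viewer.grab_frame(n)
    for l in("tube_mouth","handle_collar"): print(n,l,[(np.round(r["location"],4).tolist(),round(r["conf"],2)) for r in models.pinpoint(n,l)])
```

```text
11.5333 [0.526  0.1162 0.0476] psi 129.12 tilt [ 4.e-04  0.e+00 -1.e+00] [-0.7 -0.4 -4.7] [-0.06 -0.01  0.04] 0.0217 [ 0.16  0.55  1.99 -0.    0.61 -0.52]
rho 0.1637739816647462 lat -0.0001885473592386663
side tube_mouth [([0.5911, 0.0384, 0.0615], 0.94), ([0.6294, -0.0101, 0.0019], 0.24)]
side handle_collar [([0.606, 0.0139, 0.0607], 0.53)]
top tube_mouth [([0.352, -0.6814, 0.0218], 0.59), ([0.5863, 0.0393, 0.0574], 0.57)]
top handle_collar [([0.6053, 0.0122, 0.058], 0.72)]
```

play_rows --pt "-0.004 0 0 0" --pt "-0.009 0 0 0" --pt "-0.014 0 0 0" --pt "-0.019 0 0 0" --pt "-0.022 0 0 0" --pt "-0.024 0 0 0" --pt "-0.024 0 0 0"

```text
t: 12.42
ee_pos: [0.5407, 0.098, 0.0476]
eef_rot: [1.349, 2.837, 0.0]
contact_force: [0.1, 0.8, -3.9]
grip_width: 0.0214
finger_force: 109.2
```

play_rows --pt "-0.001 0 0 0" --pt "-0.002 0 0 0" --pt "-0.002 0 0 0"

```text
t: 12.67
ee_pos: [0.5417, 0.0968, 0.0476]
eef_rot: [-1.348, -2.838, 0.0]
contact_force: [-0.2, 0.0, -4.0]
grip_width: 0.0214
finger_force: 109.2
```

play_rows --pt "-0.001 0 0 0" --pt "-0.0015 0 0 0" --pt "-0.0015 0 0 0"

```text
t: 12.92
ee_pos: [0.5427, 0.0957, 0.0477]
eef_rot: [1.348, 2.838, 0.0]
contact_force: [1.1, -0.6, -3.6]
grip_width: 0.0212
finger_force: 109.2
```

Run:
```python
from st import *
print("rho",np.hypot(s["ee_pos"][0]-.6295,s["ee_pos"][1]+.0107), "lat", X[:,1]@(s["ee_pos"]-[.6295,-.0107,0]))
for n in("side","top"):
    p,_=viewer.grab_frame(n)
    if n=="side": cv2.imwrite("pics/s4.png",cv2.resize(p[165:265,234:364],None,fx=4,fy=4,interpolation=cv2.INTER_CUBIC))
    for l in("tube_mouth","handle_collar"): print(n,l,[(np.round(r["location"],4).tolist(),round(r["conf"],2)) for r in models.pinpoint(n,l)])
```

```text
12.9167 [0.5427 0.0957 0.0477] psi 129.18 tilt [ 1.e-04 -0.e+00 -1.e+00] [ 1.1 -0.6 -3.6] [ 0.01 -0.05  0.01] 0.0212 [ 0.12  0.56  1.96 -0.    0.62 -0.56]
rho 0.13732066890918226 lat -0.00011223746764548714
side tube_mouth [([0.6071, 0.0164, 0.062], 0.57)]
side handle_collar []
top tube_mouth [([0.3512, -0.6791, 0.0186], 0.82), ([0.6035, 0.0158, 0.0628], 0.45)]
top handle_collar [([0.6035, 0.0158, 0.0569], 0.47)]
```

View pics/s4.png

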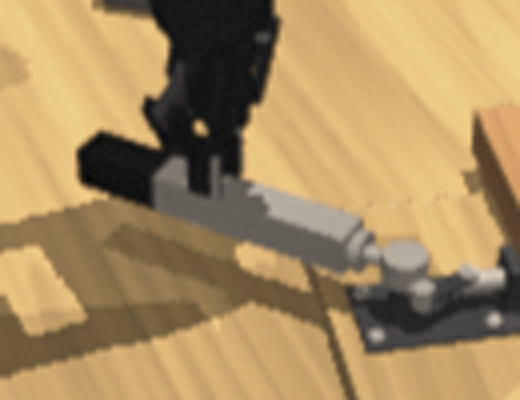

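The crop shows the tube mouth meeting the collar at about (360,240). I'll creep on until the contact can be felt.

play_rows --pt "-0.001 0 0 0" --pt "-0.001 0 0 0"

```text
t: 13.38
ee_pos: [0.5433, 0.0949, 0.0476]
eef_rot: [1.348, 2.838, 0.0]
contact_force: [0.7, 0.0, -4.7]
grip_width: 0.0213
finger_force: 109.2
```

play_rows --pt "-0.001 0 0 0" --pt "-0.001 0 0 0"

```text
t: 13.55
ee_pos: [0.5439, 0.0941, 0.0476]
eef_rot: [-1.348, -2.838, -0.0]
contact_force: [0.5, -0.1, -4.0]
grip_width: 0.0213
finger_force: 109.3
```

play_rows --pt "-0.001 0 0 0" --pt "-0.001 0 0 0"

```text
t: 13.72
ee_pos: [0.5437, 0.0937, 0.0475]
eef_rot: [-1.348, -2.836, 0.001]
contact_force: [-3.9, 5.9, -3.0]
grip_width: 0.0213
finger_force: 109.8
```

play_rows --pt "-0.0007 0 0 0" --pt "-0.0007 0 0 0"

```text
t: 13.88
ee_pos: [0.5435, 0.0934, 0.0474]
eef_rot: [-1.347, -2.835, 0.001]
contact_force: [-6.1, 9.3, -1.8]
grip_width: 0.0212
finger_force: 110.1
```

Contact is felt at 11 N with the pivot distance at 0.135, so the tube is fully home. I ease off 2 mm, dwell, then start the swing about the pivot.

play_rows --pt "0.001 0 0 0" --pt "0.002 0 0 0" --pt "0.002 0 0 0" --pt "0.002 0 0 0"

```text
t: 14.22
ee_pos: [0.5439, 0.0943, 0.0477]
eef_rot: [1.348, 2.837, 0.0]
contact_force: [0.1, 0.8, -4.2]
grip_width: 0.0214
finger_force: 109.2
```

play_rows --pt "-0.0001 -0.0041 0 -0.03" --pt "-0.0002 -0.0082 0 -0.06" --pt "-0.0006 -0.0122 0 -0.09" --pt "-0.001 -0.0163 0 -0.12" --pt "-0.0015 -0.0203 0 -0.15" --pt "-0.0022 -0.0243 0 -0.18" --pt "-0.003 -0.0284 0 -0.21" --pt "-0.0039 -0.0323 0 -0.24"

```text
t: 14.88
ee_pos: [0.5204, 0.0716, 0.0476]
eef_rot: [-0.996, -2.979, -0.001]
contact_force: [-3.5, 13.9, -2.1]
grip_width: 0.0218
finger_force: 111.6
```

```bash
cat > sw.py <<'E'
from st import *
v=s["ee_pos"][:2]-[.6295,-.0107]; print("rho",np.hypot(*v),"theta",np.degrees(np.arctan2(v[1],v[0])),"q_tube",np.arctan2(v[1],v[0])%(2*np.pi)-np.radians(129.3), "F tool",(X.T@s["contact_force"]).round(1))
E
python3 sw.py
```

```text
14.8833 [0.5204 0.0716 0.0476] psi 143.03 tilt [-8.e-04  7.e-04 -1.e+00] [-3.5 13.9 -2.1] [2.5  0.61 0.67] 0.0218 [ 0.08  0.53  2.02  0.    0.59 -0.85]
rho 0.1366401995555077 theta 142.96687292958183 q_tube 0.2385319310728855 F tool [11.2  9.   2.1]
```

play_rows --pt "0.001 -0.0042 0 -0.03" --pt "0.0018 -0.0083 0 -0.06" --pt "0.0024 -0.0125 0 -0.09" --pt "0.0024 -0.0167 0 -0.12" --pt "0.0018 -0.0209 0 -0.15" --pt "0.0012 -0.0251 0 -0.18" --pt "0.0003 -0.0292 0 -0.21" --pt "-0.0006 -0.0333 0 -0.24"

```text
t: 15.55
ee_pos: [0.5037, 0.0445, 0.0482]
eef_rot: [0.631, 3.074, 0.002]
contact_force: [7.8, 12.3, -6.1]
grip_width: 0.0216
finger_force: 110.5
```

```bash
python3 sw.py
```

```text
15.55 [0.5037 0.0445 0.0482] psi 156.78 tilt [ 4.e-03  7.e-04 -1.e+00] [ 7.8 12.3 -6.1] [ 2.25 -1.26  0.62] 0.0216 [ 0.03  0.51  2.06  0.    0.56 -1.14]
rho 0.1373785901582747 theta 156.29918420988196 q_tube 0.47122465981490347 F tool [-2.3 14.3  6.2]
```

play_rows --pt "0 -0.0042 0 -0.03" --pt "-0.0003 -0.0083 0 -0.06" --pt "-0.0006 -0.0125 0 -0.09" --pt "-0.001 -0.0167 0 -0.12" --pt "-0.0016 -0.0209 0 -0.15" --pt "-0.0023 -0.0251 0 -0.18" --pt "-0.0031 -0.0292 0 -0.21" --pt "-0.004 -0.0333 0 -0.24"

```text
t: 16.22
ee_pos: [0.4936, 0.0125, 0.048]
eef_rot: [0.259, 3.128, 0.002]
contact_force: [5.0, 17.1, -6.7]
grip_width: 0.0215
finger_force: 110.8
```

```bash
python3 sw.py
```

```text
16.2167 [0.4936 0.0125 0.048 ] psi 170.53 tilt [ 2.9e-03  8.0e-04 -1.0e+00] [ 5.  17.1 -6.7] [ 3.14 -0.98  0.75] 0.0215 [-0.04  0.5   2.09  0.    0.55 -1.44]
rho 0.13785613047228046 theta 170.29922446108654 q_tube 0.7155714576101575 F tool [-2.1 17.7  6.8]
```

play_rows --pt "0 -0.0042 0 -0.03" --pt "-0.0003 -0.0083 0 -0.06" --pt "-0.0006 -0.0125 0 -0.09" --pt "-0.001 -0.0167 0 -0.12" --pt "-0.0016 -0.0209 0 -0.15" --pt "-0.0023 -0.0251 0 -0.18" --pt "-0.0031 -0.0292 0 -0.21" --pt "-0.004 -0.0333 0 -0.24"

```text
t: 16.88
ee_pos: [0.4915, -0.021, 0.0478]
eef_rot: [-0.117, 3.138, 0.001]
contact_force: [5.1, 16.8, -6.2]
grip_width: 0.0214
finger_force: 110.0
```

```bash
python3 sw.py
```

```text
16.8833 [ 0.4915 -0.021   0.0478] psi -175.72 tilt [ 1.8e-03  7.0e-04 -1.0e+00] [ 5.1 16.8 -6.2] [ 3.11 -0.82  0.79] 0.0214 [-0.11  0.5   2.09  0.    0.54 -1.75]
rho 0.13839959004261856 theta -175.74000782703223 q_tube 0.9592328202885998 F tool [-6.3 16.4  6.2]
```

play_rows --pt "0 -0.0042 0 -0.03" --pt "-0.0003 -0.0083 0 -0.06" --pt "-0.0006 -0.0125 0 -0.09" --pt "-0.001 -0.0167 0 -0.12" --pt "-0.0016 -0.0209 0 -0.15" --pt "-0.0023 -0.0251 0 -0.18" --pt "-0.0028 -0.0278 0 -0.2"

```text
t: 17.47
ee_pos: [0.4958, -0.049, 0.0477]
eef_rot: [-0.43, 3.111, 0.0]
contact_force: [2.6, 9.7, -5.9]
grip_width: 0.0213
finger_force: 110.3
```

```bash
python3 sw.py
```

```text
17.4667 [ 0.4958 -0.049   0.0477] psi -164.25 tilt [ 7.e-04  4.e-04 -1.e+00] [ 2.6  9.7 -5.9] [ 1.63 -0.38  0.48] 0.0213 [-0.16  0.51  2.08  0.    0.55 -2.01]
rho 0.13910789948174535 theta -164.0256476681705 q_tube 1.163686974825183 F tool [-5.2  8.7  5.9]
```

play_rows --pt "0 -0.0028 0 -0.02" --pt "-0.0001 -0.0056 0 -0.04" --pt "-0.0003 -0.0084 0 -0.06" --pt "-0.0003 -0.0084 0 -0.06"

```text
t: 17.8
ee_pos: [0.498, -0.0574, 0.0477]
eef_rot: [-0.522, 3.098, -0.0]
contact_force: [-0.4, 3.5, -3.9]
grip_width: 0.0215
finger_force: 109.2
```

play_rows --pt "0 -0.0021 0 -0.015" --pt "-0.0001 -0.0042 0 -0.03" --pt "-0.0001 -0.0042 0 -0.03"

```text
t: 18.05
ee_pos: [0.4994, -0.0615, 0.0477]
eef_rot: [-0.569, 3.09, -0.0]
contact_force: [-0.2, 0.6, -4.4]
grip_width: 0.0213
finger_force: 109.3
```

```bash
python3 sw.py
```

```text
18.05 [ 0.4994 -0.0615  0.0477] psi -159.14 tilt [ 1.e-04 -2.e-04 -1.e+00] [-0.2  0.6 -4.4] [0.24 0.1  0.08] 0.0213 [-0.18  0.51  2.07 -0.    0.56 -2.12]
rho 0.13967783656877902 theta -158.68817342164593 q_tube 1.2568434741674404 F tool [0.  0.6 4.4]
```

play_rows --pt "0 -0.0028 0 -0.02" --pt "0 -0.0028 0 -0.02" --pt "0 -0.0028 0 -0.02"

```text
t: 18.3
ee_pos: [0.5004, -0.064, 0.0477]
eef_rot: [-0.597, 3.084, -0.0]
contact_force: [-0.6, 1.1, -4.3]
grip_width: 0.0214
finger_force: 109.3
```

play_rows --pt "0 -0.0028 0 -0.02" --pt "0 -0.0028 0 -0.02" --pt "0 -0.0028 0 -0.02"

```text
t: 18.55
ee_pos: [0.5014, -0.0665, 0.0477]
eef_rot: [-0.629, 3.078, -0.0]
contact_force: [-0.3, 0.0, -4.2]
grip_width: 0.0217
finger_force: 109.4
```

Run:
```python
from sw import *
for n in("side","top"):
    p,d=viewer.grab_frame(n); cv2.imwrite(f"pics/{n}5.png",p)
    for l in("handle_collar","nose","board","handle_tip"): print(n,l,[(np.round(r["location"],4).tolist(),round(r["conf"],2)) for r in models.pinpoint(n,l)])
```

```text
18.55 [ 0.5014 -0.0665  0.0477] psi -156.92 tilt [ 2.e-04 -1.e-04 -1.e+00] [-0.3  0.  -4.2] [0.   0.01 0.02] 0.0217 [-0.19  0.52  2.06 -0.    0.56 -2.17]
rho 0.1397301253614128 theta -156.46134828560767 q_tube 1.2957089046574786 F tool [0.3 0.2 4.2]
side handle_collar [([0.5938, -0.0236, 0.0615], 0.54)]
side nose [([0.7209, -0.0262, 0.0019], 0.5)]
side board [([0.7494, -0.0122, 0.0172], 0.85), ([0.5972, -0.0271, 0.058], 0.42)]
side handle_tip []
top handle_collar [([0.5949, -0.0237, 0.0606], 0.51)]
top nose [([0.6102, 0.4429, -0.0045], 0.58), ([0.7181, -0.0287, 0.0042], 0.54)]
top board [([0.7523, -0.015, 0.0147], 0.67)]
top handle_tip []
```

play_rows --pt "0 -0.0014 0 -0.01" --pt "0 -0.0014 0 -0.01" --pt "0 -0.0014 0 -0.01"

```text
t: 19.3
ee_pos: [0.5018, -0.0676, 0.0476]
eef_rot: [0.644, -3.075, -0.0]
contact_force: [-0.6, 1.4, -4.6]
grip_width: 0.0214
finger_force: 109.3
```

```bash
python3 sw.py
```

```text
19.3 [ 0.5018 -0.0676  0.0476] psi -156.33 tilt [-1.e-04  0.e+00 -1.e+00] [-0.6  1.4 -4.6] [ 0.17 -0.    0.1 ] 0.0214 [-0.19  0.52  2.06  0.    0.57 -2.18]
rho 0.13983056387352802 theta -155.96898822928026 q_tube 1.304302208745697 F tool [-0.   1.5  4.6]
```

play_rows --pt "0 0.0035 0 0.023" --pt "0.0002 0.007 0 0.046" --pt "0.0003 0.0089 0 0.058" --pt "0.0003 0.0089 0 0.058" --pt "0.0003 0.0089 0 0.058"

```text
t: 19.72
ee_pos: [0.4981, -0.0596, 0.0477]
eef_rot: [-0.556, 3.092, -0.0]
contact_force: [0.7, -0.9, -4.4]
grip_width: 0.0214
finger_force: 109.4
```

```bash
python3 -c "
from sw import *
to(.4982,-.0594,.0476)"
```

```text
19.7167 [ 0.4981 -0.0596  0.0477] psi -159.61 tilt [ 1.e-04 -1.e-04 -1.e+00] [ 0.7 -0.9 -4.4] [ 0.03  0.02 -0.02] 0.0214 [-0.18  0.51  2.07 -0.    0.56 -2.11]
rho 0.14024231147285524 theta -159.60077064546155 q_tube 1.2409156478672982 F tool [-0.4 -1.1  4.4]
shift [-0.0002  0.0001  0.0001]
```

Centred with no load on the handle, so I draw the tube off.

play_rows --pt "0.004 0 0 0" --pt "0.012 0 0 0" --pt "0.02 0 0 0" --pt "0.028 0 0 0" --pt "0.036 0 0 0" --pt "0.044 0 0 0" --pt "0.05 0 0 0" --pt "0.05 0 0 0"

```text
t: 20.38
ee_pos: [0.4495, -0.0773, 0.0476]
eef_rot: [0.554, -3.091, -0.001]
contact_force: [-0.1, -0.3, -4.7]
grip_width: 0.0215
finger_force: 109.3
```

play_rows --pt "0.007 0 0 0" --pt "0.015 0 0 0" --pt "0.015 0 0 0"

```text
t: 20.63
ee_pos: [0.4352, -0.0823, 0.0475]
eef_rot: [0.554, -3.091, -0.001]
contact_force: [0.1, 0.7, -4.8]
grip_width: 0.0215
finger_force: 109.3
```

```bash
python3 -c "
from sw import *
to(.441,-.3,.04)
for n in('side','top'):
    p,d=viewer.grab_frame(n)
    for l in('tube_mouth','handle_collar','handle_tip','nose','board'): print(n,l,[(np.round(r['location'],4).tolist(),round(r['conf'],2)) for r in models.pinpoint(n,l)])
"
```

```text
20.6333 [ 0.4352 -0.0823  0.0475] psi -159.67 tilt [-1.6e-03  4.0e-04 -1.0e+00] [ 0.1  0.7 -4.8] [ 0.01  0.05 -0.01] 0.0215 [-0.26  0.46  2.2  -0.    0.49 -2.18]
rho 0.20706731196997233 theta -159.78027570455384 q_tube 1.237782693562151 F tool [-0.3  0.6  4.8]
shift [ 0.0702 -0.2062  0.0074]
side tube_mouth [([0.5315, -0.0475, 0.0611], 0.77)]
side handle_collar [([0.5953, -0.024, 0.0636], 0.76)]
side handle_tip [([0.55, -0.0386, 0.0584], 0.6)]
side nose [([0.4477, 0.4235, -0.0014], 0.74), ([0.4377, -0.0807, 0.0409], 0.55), ([0.7177, -0.0253, 0.0036], 0.5), ([0.6195, -0.4494, 0.0004], 0.45)]
side board [([0.7504, -0.0113, 0.0182], 0.87), ([0.5482, -0.0419, 0.0623], 0.56)]
top tube_mouth [([0.352, -0.6792, 0.0208], 0.68), ([0.5302, -0.0462, 0.0628], 0.54)]
top handle_collar [([0.5971, -0.0266, 0.0562], 0.56)]
top handle_tip [([0.5488, -0.0404, 0.0581], 0.49)]
top nose [([0.7169, -0.0286, -0.0009], 0.5)]
top board [([0.7526, -0.0158, 0.0184], 0.63)]
```

play_rows --pt "0.006 -0.02 0 0" --pt "0.018 -0.053 0 0" --pt "0.03 -0.088 0 0" --pt "0.042 -0.123 0 0" --pt "0.054 -0.158 0 0" --pt "0.064 -0.188 0 0" --pt "0.07 -0.206 0 0" --pt "0.07 -0.206 0 0"

```text
t: 21.9
ee_pos: [0.4438, -0.304, 0.0478]
eef_rot: [-0.55, 3.091, -0.004]
contact_force: [-0.3, -0.1, -3.6]
grip_width: 0.0213
finger_force: 109.5
```

play_rows --pt "0 0 0.008 0" --pt "0 0 0.016 0" --pt "0 0 0.024 0" --pt "0 0 0.031 0" --pt "0 0 0.037 0" --pt "0 0 0.04 0" --pt "0 0 0.04 0" --pt "0 0 0.04 0"

```text
t: 22.57
ee_pos: [0.443, -0.2994, 0.0075]
eef_rot: [0.555, -3.092, -0.0]
contact_force: [0.1, 0.1, -4.0]
grip_width: 0.0216
finger_force: 109.5
```

```bash
python3 sw.py
```

```text
22.5667 [ 0.443  -0.2994  0.0075] psi -159.64 tilt [-3.e-04  2.e-04 -1.e+00] [ 0.1  0.1 -4. ] [-0.01 -0.06 -0.03] 0.0216 [-0.65  0.61  2.01 -0.    0.52 -2.58]
rho 0.3437074552016525 theta -122.86333735974274 q_tube 1.88210481743485 F tool [-0.2  0.   4. ]
```

play_rows --pt "0 0 0.002 0" --pt "0 0 0.004 0" --pt "0 0 0.005 0" --pt "0 0 0.0055 0" --pt "0 0 0.0055 0"

```text
t: 22.98
ee_pos: [0.4429, -0.2997, 0.0021]
eef_rot: [0.555, -3.092, -0.0]
contact_force: [-0.2, -0.2, -4.0]
grip_width: 0.0212
finger_force: 109.5
```

play_rows --pt "0 0 0.0007 0" --pt "0 0 0.0007 0" --pt "0 0 0.0007 0"

```text
t: 23.23
ee_pos: [0.443, -0.2997, 0.0016]
eef_rot: [-0.555, 3.092, -0.0]
contact_force: [-1.2, 1.4, 1.0]
grip_width: 0.0213
finger_force: 111.0
```

play_rows --pt "0 0 0 0" --pt "0 0 0 0" --pt "0 0 0 0" --pt "0 0 0 0" --pt "0 0 0 0" --pt "0 0 0 0" --pt "0 0 0 0" --pt "0 0 0 0" --grip 1

```text
t: 23.9
ee_pos: [0.443, -0.2997, 0.0014]
eef_rot: [0.555, -3.092, -0.0]
contact_force: [0.0, -0.1, -0.6]
grip_width: 0.0854
finger_force: 0.0
```

play_rows --pt "0 0 -0.01 0" --pt "0 0 -0.03 0" --pt "0 0 -0.06 0" --pt "0 0 -0.09 0" --pt "0 0 -0.12 0" --pt "0 0 -0.15 0" --pt "0 0 -0.18 0" --pt "0 0 -0.18 0"

```text
t: 24.57
ee_pos: [0.4452, -0.3013, 0.1876]
eef_rot: [-0.554, 3.087, -0.009]
contact_force: [0.5, 0.0, 0.8]
grip_width: 0.0854
finger_force: 0.0
```

Run:
```python
from sw import *
ims=[]
for n in("side","top"):
    p,d=viewer.grab_frame(n); ims.append(p)
    for l in("tube","handle_tip","board","glue","tape","offcut"): print(n,l,[(np.round(r["location"],4).tolist(),round(r["conf"],2)) for r in models.pinpoint(n,l)])
cv2.imwrite("pics/fin.png",np.hstack([ims[0][100:460,230:490],cv2.resize(ims[1][130:330,230:480],(450,360))]))
```

```text
24.5667 [ 0.4452 -0.3013  0.1876] psi -159.66 tilt [ 0.0064 -0.0049 -1.    ] [0.5 0.  0.8] [-0.   -0.06 -0.04] 0.0854 [-0.65  0.34  1.88 -0.    0.91 -2.58]
rho 0.3441240380779563 theta -122.37222351734229 q_tube 1.8906763709868586 F tool [-0.5 -0.2 -0.8]
side tube [([0.4473, -0.3016, -0.0016], 0.89), ([0.6301, -0.0091, -0.0008], 0.65)]
side handle_tip []
side board [([0.7534, -0.0103, 0.0155], 0.71), ([0.6118, 0.4473, 0.0017], 0.39)]
side glue [([0.4473, 0.4216, -0.0002], 0.64)]
side tape [([0.6137, 0.4435, -0.0027], 0.8)]
side offcut [([0.6161, -0.4515, -0.0034], 0.88)]
top tube [([0.4418, -0.2997, 0.0012], 0.75), ([0.3185, -0.5454, 0.0012], 0.64)]
top handle_tip [([0.5481, -0.04, 0.0589], 0.7)]
top board [([0.753, -0.0147, 0.0189], 0.87)]
top glue [([0.4465, 0.4193, -0.0013], 0.74)]
top tape [([0.6097, 0.4475, -0.0051], 0.94)]
top offcut [([0.6213, -0.4564, -0.0014], 0.73)]
```

View pics/fin.png

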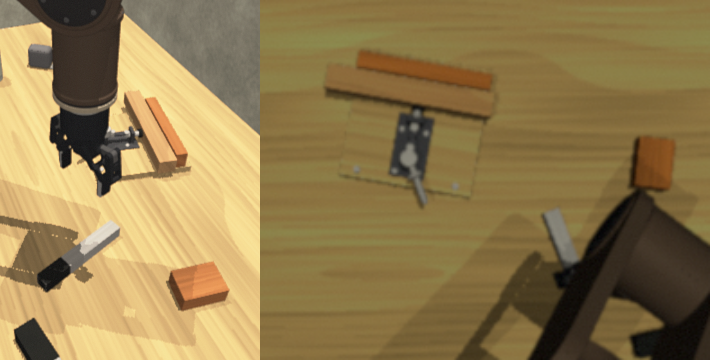

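The final picture shows the board against the fence at (410,90), the handle swung right at (420,190), and the tube flat and clear at (562,245).

```bash
python3 -c "
from station import arm
print(arm.close_job())"
```

```text
the job is handed in; nothing more can be done
None
```

I handed the job in at about 25 s of the 72 s: by the final pictures the clamp rests on its stop, the board is against the fence, and the tube lies flat on the bench clear of the jig; no verdict was returned, and the nose's grip on the board could not be measured.

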